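Put the repair bench back in order

ROBOT

A 6-joint arm with a two-finger parallel gripper is mounted at the origin on the work surface. World frame = base frame: x ahead of the robot, y to its left, z up, the work surface at z = 0. Lengths are in m, angles in rad, forces in N, time in s.
With the tool pointing down it reaches from about 0.3 to 0.875 m from the base axis. Payload 6.4 kg.
Tool frame: the origin (TCP) lies midway between the tips of the shut fingers; the grasp point (between the pads) lies 19 mm behind it; z points along the fingers, y is the line along which they close (so a half turn about z gives the same grasp; the last joint's range is limited). The gripper opens to 85 mm and grips with 20 to 120 N. Pads are 22 mm wide; open, the fingers measure 114 mm over their backs; the gripper's body (76 mm by 85 mm) begins 54 mm behind the grasp point. The pads swing forward as they close: fully open they stand 13 mm farther back than shut.
Start: joints at [1.131, 0.181, 1.607, -0, 1.354, -0.206], TCP at [0.133, 0.559, 0.231] pointing down, gripper open.
Joint ranges: [-2.99, 2.99], [-0.89, 2.07], [0.3, 2.58], [-1.14, 4.28], [0, 2.63], [-3.12, 3.12]. Speed limits (rad/s): [2.57, 2.57, 3.01, 3.14, 3.14, 3.14].

INTERFACE

Orientations are given as a unit quaternion [w, x, y, z].
In Python, from bench import ctrl gives the robot as it stands.
- The arm moves only by the tool drive_tool, never from a script. Its argument "plan" is a list that holds one entry, the list of rows, each a list of 4 numbers: the shift along the tool's x, y, z scaled (see below), then the turn about the tool's z scaled (see below). In form: [[[x, y, z, roll], ...]]. A call has 1 to 12 rows; each row is the pose to reach, as a shift and turn from the pose commanded when the call began, along the tool's axes at that moment, turning the shorter way round; what a row does not reach only later rows make up. The controller multiplies each number of a shift by 400 mm and each number of a turn by 180 degrees. A row lasts 1/12 s, in which the tool goes at most 41.7 mm and 7.16 degrees, less where a joint would pass 70% of its speed; a pose out of reach is approached as far as the arm can. A call with a number of a shift or a turn outside -1 to 1 is refused whole. A call with a gripper value outside its range is refused whole. "jaw" is the closure, from 0 (fully open) to 1 (shut), set as the call begins (left out, the last holds). The fingers move at their own pace and stop on an object; the grip force is fixed at half the most. Time passes only in rows, so rows that repeat a pose let the fingers close. It gives the time, the measured TCP pose, the force, the opening and the grip force at its end, in the units of the state.
- ctrl.get_obs(): the state, without advancing time (a new reading comes with each control period).
- ctrl.camera(name): name is "scene" or "top" or "wrist"; returns (picture, depth): 384x512x3 uint8, red, green, blue; 384x512 float32, m along the optical axis (not along the pixel's ray), 0 where there is no reading.
- ctrl.camera_info(name): a dict with "camera_matrix" (3x3 intrinsics, pixels), "D" ([k1, k2, p1, p2, k3] as OpenCV has them; the pictures are not rectified), "R" (3x3) and "t" (3): a world point X has camera coordinates R X + t; the wrist camera has in their place "T_tool_cam" (4x4, takes a point from camera to tool coordinates, whose origin is the TCP and whose axes are the flange's). Camera axes: x right, y down, z forward; pixel columns grow to the right and rows downward; lengths in m; the calibration is good to about 2 mm. A picture is of the moment at which its call begins: read the wrist's pose just before it. camera_info takes no time and is no camera call.
- ctrl.hand_in(): hands the job in; it is judged then, once.
The state is a dict: "time_s": time; "q": joint angles; "dq": joint speeds; "joint_efforts": joint torques, N m; "eef_pos": TCP position; "eef_rot": TCP orientation; "wrist_force": force on the tool from outside, world axes, zero at the start; "torque": the same for the moment, N m; "opening": opening from 0.0 (shut) to 1.0 (fully open); "grasp_force": force on a finger pad.
Only numpy, scipy, OpenCV 4.12 (cv2) and the standard library are available. Lean on these libraries where they do the work, as an engineer would, in place of code of your own. Each camera call takes 0.05 s, during which the arm holds its last target. There are 200 camera calls.

TASK

Put each of the four things on the repair bench away in the holder made for it: the orange battery in the orange cradle, the solder spool in the black round dish, the white flux bottle in the red round dish and the heat-sink module in the square aluminium tray. Each must end upright and flat on the floor of its holder, inside the rim, let go and still. Leave the white cup standing where it is.

Things in the scene. Friction and masses are not known exactly. Their poses are not given: they have to be found in the camera images.
- battery: Orange drone battery pack with black panels, a block 90 mm (its x) by 44 mm (its y) by 40 mm high, about 0.22 kg. Loose, rests on the bench; origin at the centre of its underside, z up. Either way round is the same.
- spool: Solder spool standing on its flange: black flanges 54 mm in diameter, silver wire between, 40 mm high, about 0.25 kg; can be gripped across the diameter at any height. Loose, rests on the bench; origin at the centre of its underside, z up.
- flux_bottle: White round flux bottle with a red band and red cap, standing: body 34 mm in diameter up to 64 mm, cap 20 mm in diameter, 85 mm high overall, about 0.07 kg. Loose, rests on the bench; origin at the centre of its underside, z up.
- module: Square power module: green circuit board under an aluminium heat sink with upright fins along its x; 50 mm by 50 mm, 34 mm high, about 0.12 kg; solid enough to grip across its width either way. Loose, rests on the bench; origin at the centre of its underside, z up.
- battery_cradle: Holder for the battery: orange rectangular tray with a black floor and brass contacts, inside 110 mm (its x) by 64 mm (its y). Fixed to the bench; origin at the centre of its underside, z up; floor 4 mm thick, rim top 12 mm above the bench, rim 4 mm thick. The battery lies lengthwise in it, either way round.
- spool_dish: Holder for the solder spool: black round dish with a dark grey floor, inside diameter 76 mm. Fixed to the bench; origin at the centre of its underside, z up; floor 4 mm thick, rim top 12 mm above the bench, rim 4 mm thick.
- bottle_dish: Holder for the flux bottle: red round dish, inside diameter 54 mm. Fixed to the bench; origin at the centre of its underside, z up; floor 4 mm thick, rim top 12 mm above the bench, rim 4 mm thick.
- module_tray: Holder for the module: aluminium-coloured square tray with a green floor, inside 70 mm by 70 mm. Fixed to the bench; origin at the centre of its underside, z up; floor 4 mm thick, rim top 12 mm above the bench, rim 4 mm thick. The module may lie in it any of the four ways round.
- cup: White ceramic cup without handle, rim 68 mm in diameter, 75 mm high, 0.25 kg, stands among the things and must be left alone. Loose, rests on the bench; origin at the centre of its underside, z up. Other clutter among the things (a tape roll, a tip-cleaner tin, small tools) is at most 35 mm high.
Things that resemble listed ones, but are neither listed nor needed, are in the scene too. What is shaped like the spool but pink, purple or turquoise is not meant.

How it is judged:
By the outcome, as a careful person would: the job done as asked, in the order asked, and still so for the second after the job is handed in, with the robot touching nothing.
It also fails if it takes over 106 s, if anything falls off the work surface, if the arm or the gripper's body presses on something with over 40 N, if the wrist force passes 120 N, or if a joint passes its speed limit or range.

## Working session

There is one attempt and no reset: what is moved stays moved. The work goes in short steps, Python scripts to look and compute and a tool call to move; the robot and the scene stay as the last step left them, time stands still between calls to the robot, and variables do not carry over. Pictures are saved under pics/ and viewed, at most 14 in all, crops included, and the job is handed in when it is done.

Besides the shell and the picture viewer there is one more tool, called after "Call:" as name(argument=value, ...), one argument or row to a line, values as JSON. drive_tool: Moves the arm, as the interface text tells. Its arguments: {"type":"object","properties":{"plan":{"type":"array"},"jaw":{"type":"number"}},"required":["plan"]}

```bash
ls; mkdir -p pics; python3 - <<'E'
from bench import ctrl
import cv2,numpy as np
o=ctrl.get_obs();print({k:np.round(v,4).tolist() for k,v in o.items()})
for n in ["scene","top","wrist"]:
    p,d=ctrl.camera(n);cv2.imwrite(f"pics/{n}0.png",p[:,:,::-1]);np.save(f"pics/{n}0.npy",d)
    i=ctrl.camera_info(n);print(n,{k:np.round(v,4).tolist() for k,v in i.items() if not isinstance(v,str)}, (d>0).mean())
t=cv2.imread("pics/top0.png");cv2.imwrite("pics/top0b.png",cv2.resize(t,(800,600),interpolation=cv2.INTER_CUBIC))
E
```

```text
pics
{'time_s': 0.0, 'q': [1.1307, 0.1816, 1.608, 0.0, 1.3538, -0.2063], 'dq': [0.002, -0.0, -0.0013, 0.0004, 0.0007, 0.0004], 'joint_efforts': [0.0007, -44.4871, -35.1343, -0.0001, 0.009, -0.0], 'eef_pos': [0.133, 0.5589, 0.2304], 'eef_rot': [-0.0003, 0.1167, 0.9932, -0.0008], 'wrist_force': [-0.2778, -0.3176, -0.0583], 'torque': [0.0198, 0.0188, -0.0404], 'grasp_force': 0.0, 'opening': 0.9971}
scene {'camera_matrix': [[404.8358, 0.0, 256.3795], [0.0, 404.8358, 190.0921], [0.0, 0.0, 1.0]], 'D': [-0.0319, 0.0, 0.0, 0.0, 0.0], 'R': [[-0.8372, 0.5469, -0.0054], [0.3182, 0.4791, -0.818], [-0.4448, -0.6866, -0.5752]], 't': [0.4672, -0.1053, 1.2314]} 0.9962412516276041
top {'camera_matrix': [[377.3919, 0.0, 254.7715], [0.0, 377.3919, 196.2443], [0.0, 0.0, 1.0]], 'D': [-0.077, 0.0, 0.0, 0.0, 0.0], 'R': [[0.0206, -0.9997, 0.0122], [-0.9933, -0.0219, -0.1138], [0.1141, -0.0097, -0.9934]], 't': [-0.0589, 0.5356, 1.2203]} 0.9958953857421875
wrist {'camera_matrix': [[281.7408, 0.0, 252.216], [0.0, 281.7408, 191.8491], [0.0, 0.0, 1.0]], 'D': [-0.0103, 0.0, 0.0, 0.0, 0.0], 'T_tool_cam': [[-0.0013, -0.9491, -0.3148, 0.082], [1.0, -0.0012, -0.0004, 0.0003], [-0.0, -0.3148, 0.9491, -0.1414], [0.0, 0.0, 0.0, 1.0]]} 0.9962005615234375
```

View pics/top0b.png

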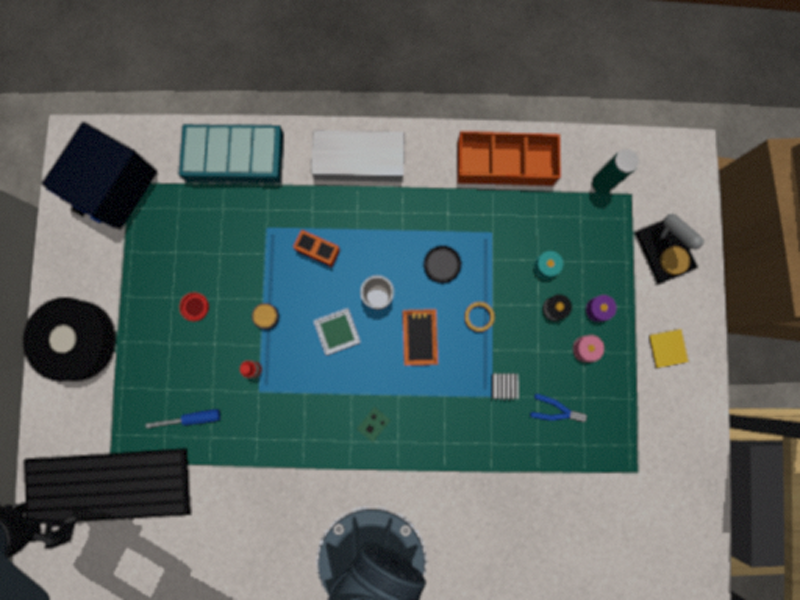

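View pics/scene0.png

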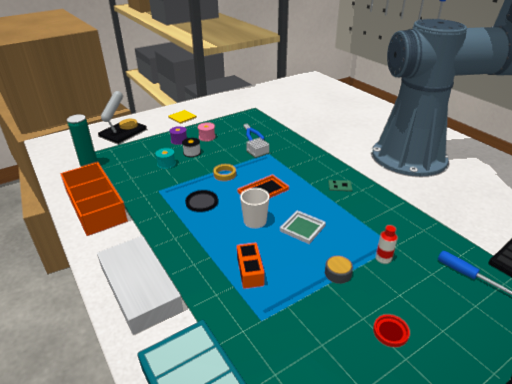

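Top view (800x600 pixels): battery (317,248), cradle (420,337), spool (557,307), spool dish (442,264), bottle (250,370), bottle dish (194,306), module (506,386), tray (337,331) and cup (377,292). In the scene view the blue area appears to have ridges, so I'll check heights next.

```bash
cat > h.py <<'E'
import numpy as np,cv2
from bench import ctrl
def cloud(d,i,T=None):
    """per-pixel world points; T = world-from-camera for the wrist"""
    h,w=d.shape;u,v=np.meshgrid(np.arange(w),np.arange(h))
    n=cv2.undistortPoints(np.stack([u,v],-1).reshape(-1,1,2).astype(np.float64),i["camera_matrix"],i["D"]).reshape(h,w,2)
    P=np.dstack([n*d[...,None],d])
    P=P@T[:3,:3].T+T[:3,3] if T is not None else (P-np.array(i["t"]))@np.array(i["R"])
    P[d==0]=np.nan
    return P
def ortho(P,img,x0,x1,y0,y1,s=0.001,zmax=.2):
    """rasterise cloud to a top-down colour and height map (x up, y left), highest point wins"""
    H=int((x1-x0)/s);W=int((y1-y0)/s)
    ok=np.isfinite(P).all(-1)&(P[...,2]<zmax);p=P[ok];c=img[ok]
    r=((x1-p[:,0])/s).astype(int);k=((y1-p[:,1])/s).astype(int)
    m=(r>=0)&(r<H)&(k>=0)&(k<W);r,k,p,c=r[m],k[m],p[m],c[m];o=np.argsort(p[:,2])
    im=np.zeros((H,W,3),np.uint8);z=np.full((H,W),np.nan);im[r[o],k[o]]=c[o];z[r[o],k[o]]=p[o,2]
    return im,z
def wristT():
    o=ctrl.get_obs();w,x,y,z=o["eef_rot"];from scipy.spatial.transform import Rotation as R
    T=np.eye(4);T[:3,:3]=R.from_quat([x,y,z,w]).as_matrix();T[:3,3]=o["eef_pos"]
    return T
E
python3 - <<'E'
from h import *
for n in ["top","scene"]:
    P=cloud(np.load(f"pics/{n}0.npy"),ctrl.camera_info(n));np.save(f"pics/P{n}.npy",P)
    im=cv2.imread(f"pics/{n}0.png")
    s=.002
    o,z=ortho(P,im,.1,.75,-.5,.5,s)
    cv2.imwrite(f"pics/o{n}.png",np.uint8(np.clip((np.nan_to_num(z)+.02)*2000,0,255)))
P=np.load("pics/Ptop.npy")
for k,(u,v) in dict(green1=(220,270),green2=(540,210),blue=(300,290),blue2=(450,370),bluestrip=(268,340),batt=(317,248),batL=(306,243),cradle=(420,340),spool=(557,300),spool2=(550,307),sdish=(442,264),bott=(250,370),bdish=(194,306),mod=(506,386),tray=(337,331),cup=(377,292),tape=(480,303),tin=(265,316)).items():
    a=int(u/1.5625);b=int(v/1.5625);print(k,np.round(np.nanmedian(P[b-1:b+2,a-1:a+2].reshape(-1,3),0),4))
S=np.load("pics/Pscene.npy")
for k,(u,v) in dict(green=(350,300),blue=(210,180),blue2=(320,270),batt=(250,250),cradle=(265,188),spool=(191,146),sdish=(202,201),bott=(390,231),bdish=(391,331),mod=(259,143),tray=(303,227)).items():
    print("S",k,np.round(np.nanmedian(S[v-1:v+2,u-1:u+2].reshape(-1,3),0),4))
E
```

```text
green1 [0.6152 0.3476 0.0022]
green2 [ 7.665e-01 -3.589e-01 -3.000e-04]
blue [0.574  0.1668 0.0013]
blue2 [ 0.4081 -0.1624  0.0018]
bluestrip [4.634e-01 2.338e-01 2.000e-04]
batt [0.6602 0.1309 0.0407]
batL [0.6696 0.1547 0.0408]
cradle [ 0.47   -0.0938  0.0052]
spool [ 0.5571 -0.3833  0.0414]
spool2 [ 0.5432 -0.3696  0.0417]
sdish [ 0.6386 -0.1387  0.0065]
bott [0.3983 0.2481 0.082 ]
bdish [0.534  0.3973 0.0048]
mod [ 0.3739 -0.2784  0.0296]
tray [0.4866 0.0852 0.0055]
cup [ 5.735e-01 -4.000e-04  6.200e-03]
tape [ 0.5532 -0.2235  0.0134]
tin [0.5112 0.2366 0.0298]
S green [5.401e-01 3.049e-01 1.000e-04]
S blue [ 0.5698 -0.2195 -0.0012]
S blue2 [0.5386 0.2133 0.0008]
S batt [0.6491 0.1158 0.0384]
S cradle [ 0.4675 -0.0975  0.0034]
S spool [ 0.5553 -0.3633  0.0364]
S sdish [ 0.6349 -0.1378  0.0024]
S bott [0.4057 0.265  0.083 ]
S bdish [0.5303 0.399  0.0025]
S mod [ 0.3686 -0.2769  0.0307]
S tray [0.4825 0.0857 0.0025]
```

```bash
python3 - <<'E'
import cv2
a=cv2.imread("pics/otop.png");b=cv2.imread("pics/oscene.png")
cv2.imwrite("pics/o.png",cv2.resize(cv2.vconcat([a[:300],b[:300]]),(500,600)) if 0 else cv2.resize(cv2.imread("pics/top0.png")[130:290,90:430],None,fx=2.35,fy=2.35,interpolation=cv2.INTER_CUBIC))
E
```

```text
(no output)
```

View pics/otop.png

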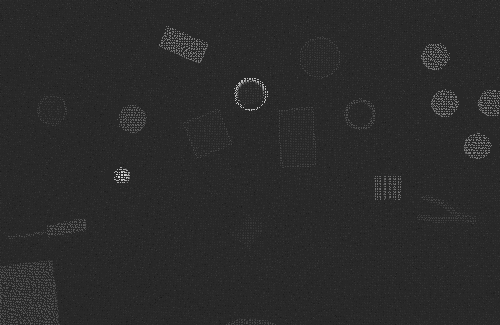

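View pics/o.png

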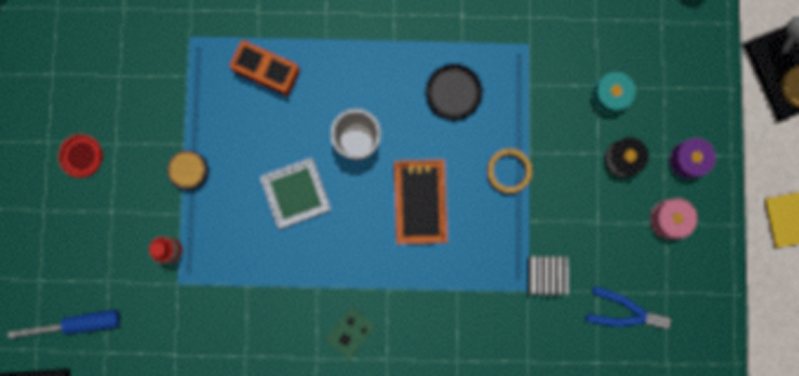

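Everything stands on one level, with the bench at z ≈ 0. The crop shows the same layout, and the spool with black flanges is at (628,157). Next I'll fit centres and angles from both cameras.

```bash
cat >> h.py <<'E'
def fit(P,xy,r,zlo,zhi):
    c=np.array(xy)
    p=P.reshape(-1,3)
    for _ in range(3):
        m=(np.hypot(*(p[:,:2]-c).T)<r)&(p[:,2]>zlo)&(p[:,2]<zhi)
        if m.sum()<8: return None
        q=p[m];rect=cv2.minAreaRect((q[:,:2]*1000).astype(np.float32));c=np.array(rect[0])/1000
    (w,h),a=rect[1],rect[2]
    if w<h: w,h,a=h,w,a+90
    return np.round(c,4),np.round([w,h]),round(a%180,1),round(float(np.median(q[:,2])),4),int(m.sum())
things=dict(battery=((.66,.131),.065,.03,.05),spool=((.545,-.38),.038,.032,.05),spoolmid=((.545,-.38),.038,.012,.05),bottlecap=((.398,.248),.04,.07,.1),bottle=((.398,.248),.04,.02,.1),module=((.374,-.278),.05,.02,.045),cradle=((.47,-.094),.08,.008,.02),sdish=((.638,-.139),.055,.008,.02),bdish=((.534,.398),.045,.008,.02),tray=((.486,.085),.065,.008,.02),cup=((.573,0),.06,.06,.09),
 tin=((.51,.237),.05,.02,.05),tape=((.55,-.22),.05,.008,.03))
E
python3 - <<'E'
from h import *
for k,a in things.items():
    for n in ["top","scene"]:
        print(k,n,fit(np.load(f"pics/P{n}.npy"),*a))
E
```

```text
battery top (array([0.6605, 0.1327]), array([91., 45.]), 66.3, 0.0409, 366)
battery scene (array([0.6622, 0.135 ]), array([91., 45.]), 67.0, 0.0382, 733)
spool top (array([ 0.544 , -0.3898]), array([54., 52.]), 133.6, 0.0416, 216)
spool scene (array([ 0.546 , -0.3853]), array([53., 53.]), 139.3, 0.0375, 145)
spoolmid top (array([ 0.544 , -0.3898]), array([54., 52.]), 133.6, 0.0413, 233)
spoolmid scene (array([ 0.5463, -0.3857]), array([54., 53.]), 39.9, 0.0359, 241)
bottlecap top (array([0.3982, 0.2561]), array([23., 18.]), 66.2, 0.0843, 40)
bottlecap scene (array([0.4007, 0.2595]), array([20., 19.]), 168.7, 0.083, 102)
bottle top (array([0.4002, 0.2559]), array([31., 29.]), 91.3, 0.0675, 108)
bottle scene (array([0.4043, 0.2624]), array([34., 27.]), 123.2, 0.057, 463)
module top (array([ 0.3737, -0.2763]), array([52., 46.]), 91.0, 0.033, 193)
module scene (array([ 0.3754, -0.2731]), array([55., 52.]), 91.8, 0.0298, 199)
cradle top (array([ 0.4729, -0.1006]), array([144., 121.]), 23.0, 0.0114, 238)
cradle scene (array([ 0.4757, -0.0921]), array([119.,  75.]), 3.3, 0.0096, 123)
sdish 
[... 193 characters left out ...]
., 59.]), 93.7, 0.0112, 96)
bdish scene (array([0.5313, 0.3989]), array([63., 61.]), 147.1, 0.0105, 248)
tray top (array([0.4852, 0.0863]), array([93., 91.]), 10.1, 0.0109, 165)
tray scene (array([0.4844, 0.0864]), array([81., 78.]), 21.5, 0.0099, 185)
cup top (array([ 0.5622, -0.0008]), array([64., 64.]), 45.8, 0.075, 104)
cup scene (array([0.5638, 0.0017]), array([67., 67.]), 140.5, 0.0684, 314)
tin top (array([0.5121, 0.2362]), array([55., 54.]), 154.5, 0.0277, 224)
tin scene (array([0.5128, 0.2396]), array([56., 54.]), 178.6, 0.0266, 461)
tape top (array([ 0.533 , -0.2163]), array([86., 73.]), 42.8, 0.0192, 145)
tape scene (array([ 0.5254, -0.2163]), array([63., 62.]), 59.6, 0.0145, 170)
```

```bash
cat >> h.py <<'E'
def go(x,y,z,phi):
    """tool-frame numbers for TCP target with closing direction phi (deg, mod 180)"""
    T=wristT();o=ctrl.get_obs();s=T[:3,:3].T@(np.array([x,y,z])-T[:3,3])/.4
    cur=np.degrees(np.arctan2(T[1,1],T[0,1]));q1=np.degrees(np.arctan2(y,x))
    for d in (0,180):
        t=(phi+d-cur+180)%360-180   # world yaw change
        q6=np.degrees(o["q"][5])-t+(q1-np.degrees(o["q"][0]))
        print("shift",np.round(s,4),"roll",round(-t/180,4),"q6->",round(q6), "t",round(float(o["time_s"]),2))
def look(name):
    T=wristT();i=ctrl.camera_info("wrist");p,d=ctrl.camera("wrist")
    cv2.imwrite(f"pics/{name}.png",p[:,:,::-1]);return cloud(d,i,T@np.array(i["T_tool_cam"])),p
E
python3 -c "
from h import *
go(.6614,.1338,.20,156.6)"
```

```text
shift [-1.5313 -0.7279  0.077 ] roll -0.4444 q6-> -145 t 0.15
shift [-1.5313 -0.7279  0.077 ] roll 0.5556 q6-> 35 t 0.15
```

Call:
drive_tool(
  plan=[
    [[-0.85,-0.4,0.04,0.4],[-0.85,-0.4,0.04,0.4],[-0.85,-0.4,0.04,0.4],[-0.85,-0.4,0.04,0.4],[-0.85,-0.4,0.04,0.4],[-0.85,-0.4,0.04,0.4],[-0.85,-0.4,0.04,0.4],[-0.85,-0.4,0.04,0.4],[-0.85,-0.4,0.04,0.4],[-0.85,-0.4,0.04,0.4],[-0.85,-0.4,0.04,0.4],[-0.85,-0.4,0.04,0.4]],
  ],
  jaw=0,
)

```text
time_s: 1.15
eef_pos: [0.4267, 0.3247, 0.2149]
eef_rot: [-0.0, 0.677, 0.736, -0.0]
wrist_force: [-0.2, 1.2, -0.2]
opening: 1.0
grasp_force: 0.0
```

```bash
python3 -c "
from h import *
go(.6614,.1338,.20,156.6)"
```

```text
shift [-0.5238  0.5456  0.0366] roll -0.8438 q6-> -145 t 1.15
shift [-0.5238  0.5456  0.0366] roll 0.1562 q6-> 35 t 1.15
```

Call:
drive_tool(
  plan=[
    [[-0.524,0.546,0.037,0.156],[-0.524,0.546,0.037,0.156],[-0.524,0.546,0.037,0.156],[-0.524,0.546,0.037,0.156],[-0.524,0.546,0.037,0.156],[-0.524,0.546,0.037,0.156],[-0.524,0.546,0.037,0.156],[-0.524,0.546,0.037,0.156],[-0.524,0.546,0.037,0.156],[-0.524,0.546,0.037,0.156],[-0.524,0.546,0.037,0.156],[-0.524,0.546,0.037,0.156]],
  ],
)

```text
time_s: 2.15
eef_pos: [0.6601, 0.1357, 0.2008]
eef_rot: [-0.0, 0.835, 0.55, -0.0]
wrist_force: [-0.8, 0.5, 0.1]
opening: 1.002
grasp_force: 0.0
```

```bash
python3 -c "
from h import *
P,p=look('w1')
for k in ['battery','cup','tray','sdish','cradle']: print(k,fit(P,*things[k]))
go(.6614,.1338,.01,156.6)"
```

```text
battery (array([0.6601, 0.135 ]), array([89., 44.]), 66.6, 0.0389, 3037)
cup (array([0.5615, 0.0021]), array([65., 65.]), 155.0, 0.0698, 1189)
tray (array([0.4818, 0.0866]), array([80., 78.]), 21.3, 0.0107, 540)
sdish (array([ 0.6437, -0.1273]), array([78., 56.]), 129.2, 0.0103, 227)
cradle (array([ 0.5185, -0.0494]), array([138.,  84.]), 37.8, 0.0115, 237)
shift [-0.003   0.0043  0.4772] roll -0.9994 q6-> -145 t 2.2
shift [-0.003   0.0043  0.4772] roll 0.0006 q6-> 35 t 2.2
```

View pics/w1.png

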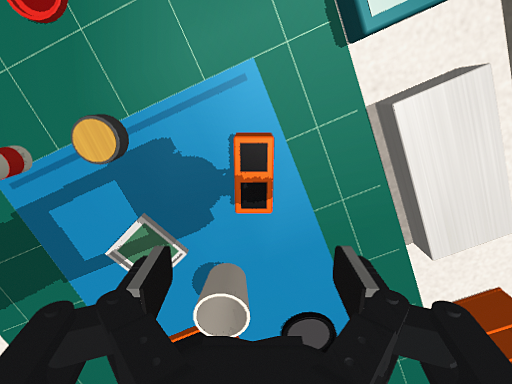

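The wrist view shows the battery at (254,173), clear on both sides where the fingers come down. All three views agree on it to within 2 mm.

Call:
drive_tool(
  plan=[
    [[0,0,0.1,0],[0,0,0.2,0],[0,0,0.3,0],[0,0,0.36,0],[0,0,0.4,0],[0,0,0.43,0],[0,0,0.455,0],[0,0,0.48,0],[0,0,0.48,0]],
  ],
)

```text
time_s: 2.95
eef_pos: [0.6605, 0.1339, 0.0072]
eef_rot: [-0.0, 0.836, 0.549, -0.001]
wrist_force: [-0.8, -0.2, 0.2]
opening: 0.999
grasp_force: 0.0
```

Call:
drive_tool(
  plan=[
    [[0,0,0,0],[0,0,0,0],[0,0,0,0],[0,0,0,0],[0,0,0,0],[0,0,0,0],[0,0,0,0],[0,0,0,0],[0,0,0,0],[0,0,0,0]],
  ],
  jaw=1,
)

```text
time_s: 3.78
eef_pos: [0.6625, 0.1336, 0.01]
eef_rot: [0.001, 0.836, 0.548, 0.001]
wrist_force: [-0.7, 1.0, 6.1]
opening: 0.505
grasp_force: 62.9
```

Call:
drive_tool(
  plan=[
    [[0,0,-0.05,0],[0,0,-0.15,0],[0,0,-0.25,0],[0,0,-0.35,0],[0,0,-0.35,0],[0,0,-0.35,0]],
  ],
)

```text
time_s: 4.28
eef_pos: [0.6635, 0.1336, 0.1521]
eef_rot: [0.002, 0.836, 0.548, 0.003]
wrist_force: [-0.8, -1.1, -2.3]
opening: 0.507
grasp_force: 62.4
```

```bash
python3 -c "
from h import *
P,p=look('w2')
top=cv2.imread('pics/top0.png');PT=np.load('pics/Ptop.npy').copy()
blue=(top[...,0].astype(int)>top[...,2]+10)
hsv=cv2.cvtColor(top,cv2.COLOR_BGR2HSV);m=(hsv[...,1]>130)&(hsv[...,0]<14)
Q=PT.copy();Q[~m]=np.nan;print(fit(Q,(.474,-.094),.09,-.01,.03))
S=np.load('pics/Pscene.npy');print(fit(S,(.474,-.094),.075,.006,.02))
print(fit(PT,(.474,-.094),.07,.006,.02))
print(fit(P,(.474,-.094),.07,.006,.02))
go(.4745,-.094,.15,93.2)"
```

```text
(array([ 0.4752, -0.0951]), array([113.,  68.]), 3.1, 0.0062, 266)
(array([ 0.4752, -0.093 ]), array([121.,  77.]), 3.3, 0.0092, 160)
(array([ 0.4754, -0.0936]), array([135., 118.]), 91.0, 0.0087, 390)
(array([ 0.4285, -0.0637]), array([33., 13.]), 3.7, 0.0101, 121)
shift [-0.7079 -0.2021 -0.0031] roll -0.6482 q6-> -104 t 4.33
shift [-0.7079 -0.2021 -0.0031] roll 0.3518 q6-> 76 t 4.33
```

Call:
drive_tool(
  plan=[
    [[-0.1,-0.03,0,0.04],[-0.2,-0.06,0,0.08],[-0.3,-0.09,0,0.12],[-0.4,-0.115,0,0.16],[-0.5,-0.143,0,0.2],[-0.6,-0.171,0,0.24],[-0.68,-0.194,0,0.28],[-0.706,-0.202,0,0.315],[-0.706,-0.202,0,0.352],[-0.706,-0.202,0,0.352],[-0.706,-0.202,0,0.352]],
  ],
)

```text
time_s: 5.25
eef_pos: [0.4735, -0.0928, 0.1467]
eef_rot: [-0.001, 1.0, 0.029, -0.002]
wrist_force: [-0.3, 0.6, -1.5]
opening: 0.508
grasp_force: 62.2
```

```bash
python3 -c "
from h import *
P,p=look('w3')
top,_=ctrl.camera('top');cv2.imwrite('pics/t3.png',top[:,:,::-1])
print(fit(P,(.475,-.094),.075,.006,.02))
go(.475,-.094,.0145,93.2)"
```

```text
(array([ 0.5089, -0.0916]), array([72., 48.]), 92.6, 0.0106, 757)
shift [0.0023 0.004  0.3321] roll -0.999 q6-> -104 t 5.35
shift [0.0023 0.004  0.3321] roll 0.001 q6-> 76 t 5.35
```

View pics/w3.png

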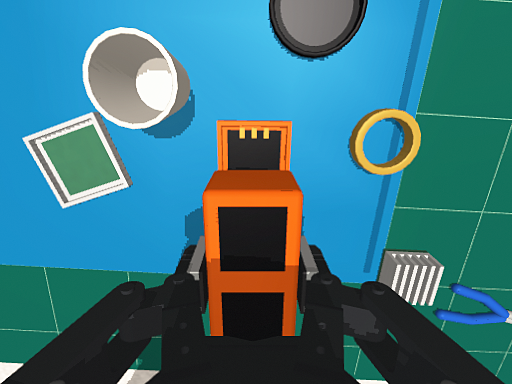

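Held battery is aligned over the cradle, whose visible end sits at (254,145).

Call:
drive_tool(
  plan=[
    [[0.002,0,0.08,0.001],[0.002,0,0.16,0.001],[0.002,0,0.22,0.001],[0.002,0,0.26,0.001],[0.002,0,0.29,0.001],[0.002,0,0.31,0.001],[0.002,0,0.32,0.001],[0.002,0,0.33,0.001],[0.002,0,0.33,0.001]],
  ],
)

```text
time_s: 6.1
eef_pos: [0.4757, -0.093, 0.0162]
eef_rot: [-0.0, 1.0, 0.027, -0.0]
wrist_force: [-0.3, 0.6, -2.6]
opening: 0.504
grasp_force: 62.2
```

Call:
drive_tool(
  plan=[
    [[0,0,0,0],[0,0,0,0],[0,0,0,0],[0,0,0,0],[0,0,0,0],[0,0,0,0],[0,0,-0.1,0],[0,0,-0.2,0],[0,0,-0.3,0],[0,0,-0.4,0],[0,0,-0.4,0],[0,0,-0.4,0]],
  ],
  jaw=0,
)

```text
time_s: 7.1
eef_pos: [0.4775, -0.0941, 0.1795]
eef_rot: [0.002, 1.0, 0.026, 0.003]
wrist_force: [0.6, 0.9, -0.7]
opening: 1.0
grasp_force: 0.0
```

```bash
python3 -c "
from h import *
P,p=look('w4')
print(fit(P,(.475,-.094),.06,.03,.06),fit(P,(.475,-.094),.075,.006,.02))
print(fit(P,*things['spool']),fit(P,*things['module']),fit(P,*things['sdish']))
go(.545,-.3875,.19,0)
go(.545,-.3875,.19,45)"
```

```text
(array([ 0.4751, -0.0928]), array([89., 44.]), 3.0, 0.0429, 3541) (array([ 0.4742, -0.0932]), array([118.,  72.]), 2.6, 0.0107, 1211)
None (array([ 0.3724, -0.273 ]), array([52., 52.]), 90.3, 0.0314, 1666) (array([ 0.621 , -0.1399]), array([83., 59.]), 93.6, 0.0105, 768)
shift [ 0.1341  0.7433 -0.0311] roll -0.4834 q6-> -35 t 7.15
shift [ 0.1341  0.7433 -0.0311] roll 0.5166 q6-> 145 t 7.15
shift [ 0.1341  0.7433 -0.0311] roll -0.7334 q6-> -80 t 7.15
shift [ 0.1341  0.7433 -0.0311] roll 0.2666 q6-> 100 t 7.15
```

View pics/w4.png

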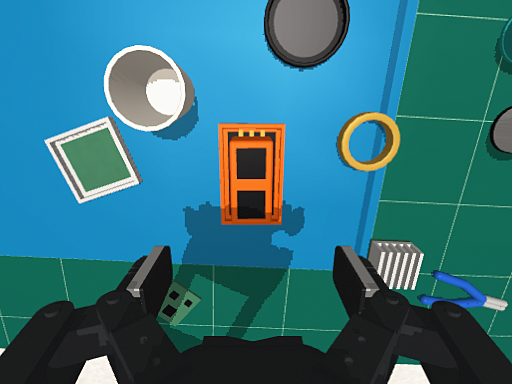

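The battery is seated in the cradle, which is at (252,172). Next is the spool, gripped along -42°, between its neighbours.

Call:
drive_tool(
  plan=[
    [[0.134,0.743,-0.03,0.7],[0.134,0.743,-0.03,0.7],[0.134,0.743,-0.03,0.7],[0.134,0.743,-0.03,0.7],[0.134,0.743,-0.03,0.7],[0.134,0.743,-0.03,0.7],[0.134,0.743,-0.03,0.7],[0.134,0.743,-0.03,0.7],[0.134,0.743,-0.03,0.7],[0.134,0.743,-0.03,0.7],[0.134,0.743,-0.03,0.7],[0.134,0.743,-0.03,0.7]],
  ],
)

```text
time_s: 8.15
eef_pos: [0.5433, -0.3864, 0.1849]
eef_rot: [-0.0, 0.747, -0.665, -0.003]
wrist_force: [-0.1, -0.1, 0.1]
opening: 1.002
grasp_force: 0.0
```

```bash
python3 -c "
from h import *
P,p=look('w5')
print(fit(P,*things['spool']),fit(P,*things['sdish']))
go(.545,-.387,.19,-42)"
```

```text
(array([ 0.5424, -0.3878]), array([53., 53.]), 97.8, 0.0387, 1984) (array([ 0.6137, -0.1472]), array([82., 40.]), 110.2, 0.0104, 242)
shift [ 0.002  -0.0038 -0.0125] roll -0.732 q6-> 7 t 8.2
shift [ 0.002  -0.0038 -0.0125] roll 0.268 q6-> 187 t 8.2
```

Call:
drive_tool(
  plan=[
    [[0,0,0,-0.73],[0,0,0,-0.73],[0,0,0,-0.73],[0,0,0,-0.73],[0,0,0,-0.73],[0,0,0,-0.73],[0,0,0,-0.73],[0,0,0,-0.73],[0,0,0,-0.73],[0,0,0,-0.73],[0,0,0,-0.73],[0,0,0,-0.73]],
  ],
)

```text
time_s: 9.2
eef_pos: [0.5437, -0.3863, 0.1858]
eef_rot: [-0.001, 1.0, 0.031, -0.001]
wrist_force: [-0.6, -0.1, -0.5]
opening: 1.006
grasp_force: 0.0
```

Call:
drive_tool(
  plan=[
    [[0,0,0,-0.24],[0,0,0,-0.24],[0,0,0,-0.24],[0,0,0,-0.24],[0,0,0,-0.24],[0,0,0,-0.24],[0,0,0,-0.24],[0,0,0,-0.24]],
  ],
)

```text
time_s: 9.87
eef_pos: [0.5439, -0.3866, 0.1865]
eef_rot: [-0.001, 0.92, 0.391, -0.001]
wrist_force: [-0.4, -0.5, -0.1]
opening: 1.004
grasp_force: 0.0
```

```bash
python3 -c "
from h import *
P,p=look('w6')
print(fit(P,*things['spool']),fit(P,*things['sdish']))
go(.543,-.3877,.009,-42)"
```

```text
(array([ 0.5428, -0.3866]), array([54., 53.]), 134.9, 0.0387, 1950) None
shift [-0.0036  0.0008  0.4448] roll -0.0109 q6-> 6 t 9.92
shift [-0.0036  0.0008  0.4448] roll 0.9891 q6-> 186 t 9.92
```

View pics/w6.png

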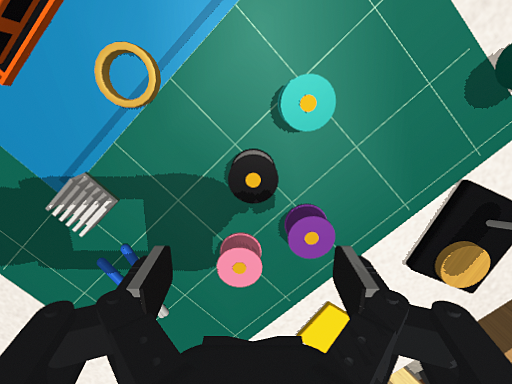

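The black spool is at (252,176). The fingers will come down at its left and right, between the teal spool (308,103) and the purple one (311,232).

Call:
drive_tool(
  plan=[
    [[-0.003,0,0.1,0],[-0.003,0,0.2,0],[-0.003,0,0.28,0],[-0.003,0,0.34,0],[-0.003,0,0.38,0],[-0.003,0,0.405,0],[-0.003,0,0.43,0],[-0.003,0,0.444,0],[-0.003,0,0.444,0]],
  ],
)

```text
time_s: 10.67
eef_pos: [0.5435, -0.3878, 0.0101]
eef_rot: [-0.001, 0.92, 0.392, -0.0]
wrist_force: [0.4, 0.5, 0.0]
opening: 1.004
grasp_force: 0.0
```

Call:
drive_tool(
  plan=[
    [[0,0,0,0],[0,0,0,0],[0,0,0,0],[0,0,0,0],[0,0,0,0],[0,0,0,0],[0,0,0,0],[0,0,0,0],[0,0,0,0]],
  ],
  jaw=1,
)

```text
time_s: 11.42
eef_pos: [0.5447, -0.389, 0.0127]
eef_rot: [0.001, 0.92, 0.392, 0.001]
wrist_force: [-0.6, -0.4, 7.0]
opening: 0.611
grasp_force: 64.0
```

Call:
drive_tool(
  plan=[
    [[0,0,-0.05,0],[0,0,-0.15,0],[0,0,-0.25,0],[0,0,-0.35,0],[0,0,-0.35,0],[0,0,-0.35,0]],
  ],
)

```text
time_s: 11.92
eef_pos: [0.5453, -0.3896, 0.1547]
eef_rot: [0.003, 0.92, 0.392, 0.001]
wrist_force: [0.1, -0.3, -3.2]
opening: 0.615
grasp_force: 64.1
```

```bash
python3 -c "
from h import *
go(.636,-.1388,.15,-42)
P,p=look('w7')"
```

```text
shift [ 0.6094 -0.2704  0.0097] roll -0.0101 q6-> 30 t 11.92
shift [ 0.6094 -0.2704  0.0097] roll 0.9899 q6-> 210 t 11.92
```

Call:
drive_tool(
  plan=[
    [[0.1,-0.044,0,0],[0.2,-0.089,0,0],[0.295,-0.131,0,0],[0.39,-0.173,0,0],[0.485,-0.215,0,0],[0.56,-0.248,0,0],[0.6,-0.266,0,0],[0.609,-0.27,0,0],[0.609,-0.27,0,0],[0.609,-0.27,0,0]],
  ],
)

```text
time_s: 12.8
eef_pos: [0.6332, -0.1377, 0.1488]
eef_rot: [-0.001, 0.92, 0.392, -0.001]
wrist_force: [0.5, -0.4, -3.3]
opening: 0.611
grasp_force: 64.0
```

```bash
python3 -c "
from h import *
P,p=look('w8')
print(fit(P,*things['sdish']))
go(.636,-.1388,.018,-42)"
```

```text
(array([ 0.6394, -0.1338]), array([83., 69.]), 132.8, 0.0104, 724)
shift [0.0044 0.0059 0.3284] roll -0.0104 q6-> 30 t 12.85
shift [0.0044 0.0059 0.3284] roll 0.9896 q6-> 210 t 12.85
```

View pics/w8.png

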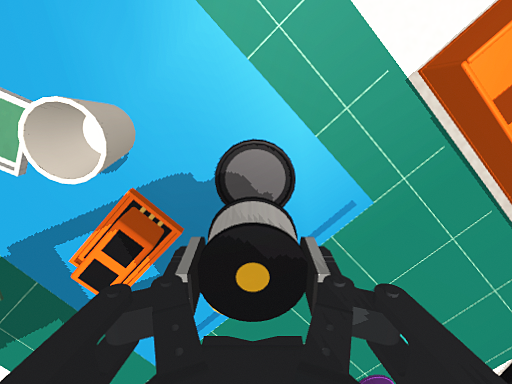

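The spool is held upright over the dish at (255,178). Lowering it.

Call:
drive_tool(
  plan=[
    [[0.004,0.005,0.08,0],[0.004,0.005,0.16,0],[0.004,0.005,0.22,0],[0.004,0.005,0.26,0],[0.004,0.005,0.29,0],[0.004,0.005,0.31,0],[0.004,0.005,0.32,0],[0.004,0.005,0.327,0],[0.004,0.005,0.327,0]],
  ],
)

```text
time_s: 13.6
eef_pos: [0.6374, -0.1383, 0.0205]
eef_rot: [0.0, 0.92, 0.392, 0.0]
wrist_force: [-1.1, 0.3, -3.0]
opening: 0.611
grasp_force: 64.1
```

Call:
drive_tool(
  plan=[
    [[0,0,0,0],[0,0,0,0],[0,0,0,0],[0,0,0,0],[0,0,0,0],[0,0,0,0],[0,0,-0.1,0],[0,0,-0.2,0],[0,0,-0.3,0],[0,0,-0.4,0],[0,0,-0.4,0],[0,0,-0.4,0]],
  ],
  jaw=0,
)

```text
time_s: 14.6
eef_pos: [0.6392, -0.1386, 0.1843]
eef_rot: [0.003, 0.92, 0.392, 0.003]
wrist_force: [1.2, -0.3, -0.4]
opening: 0.997
grasp_force: 0.0
```

```bash
python3 -c "
from h import *
P,p=look('w9')
print(fit(P,(.636,-.139),.05,.03,.06),fit(P,*things['sdish']))
go(.402,.2585,.24,90)
go(.402,.2585,.24,0)"
```

```text
(array([ 0.6371, -0.137 ]), array([53., 52.]), 46.8, 0.0428, 2027) (array([ 0.6349, -0.1387]), array([83., 83.]), 44.2, 0.0105, 824)
shift [ 0.3077 -1.1107 -0.149 ] roll -0.7434 q6-> -57 t 14.65
shift [ 0.3077 -1.1107 -0.149 ] roll 0.2566 q6-> 123 t 14.65
shift [ 0.3077 -1.1107 -0.149 ] roll -0.2434 q6-> 33 t 14.65
shift [ 0.3077 -1.1107 -0.149 ] roll 0.7566 q6-> 213 t 14.65
```

The spool is in its dish, 2 mm off centre. On to the bottle.

Call:
drive_tool(
  plan=[
    [[0.25,-0.9,-0.15,-0.45],[0.25,-0.9,-0.15,-0.45],[0.25,-0.9,-0.15,-0.45],[0.25,-0.9,-0.15,-0.45],[0.25,-0.9,-0.15,-0.45],[0.25,-0.9,-0.15,-0.45],[0.25,-0.9,-0.15,-0.45],[0.25,-0.9,-0.15,-0.45],[0.25,-0.9,-0.15,-0.45],[0.25,-0.9,-0.15,-0.45],[0.25,-0.9,-0.15,-0.45],[0.25,-0.9,-0.15,-0.45]],
  ],
)

```text
time_s: 15.65
eef_pos: [0.4447, 0.1845, 0.2381]
eef_rot: [-0.001, 0.441, 0.898, -0.001]
wrist_force: [0.2, -0.2, -0.1]
opening: 1.004
grasp_force: 0.0
```

```bash
python3 -c "
from h import *
P,p=look('w10')
print(fit(P,*things['bottlecap']),fit(P,*things['bdish']))
go(.402,.2585,.24,45)"
```

```text
(array([0.3972, 0.2611]), array([19., 18.]), 37.7, 0.0837, 315) (array([0.5281, 0.3988]), array([62., 61.]), 127.6, 0.0104, 606)
shift [ 0.2128  0.0283 -0.0047] roll -0.0413 q6-> -12 t 15.7
shift [ 0.2128  0.0283 -0.0047] roll 0.9587 q6-> 168 t 15.7
```

Call:
drive_tool(
  plan=[
    [[0.21,0.02,0,-0.041],[0.21,0.02,0,-0.041],[0.21,0.02,0,-0.041],[0.21,0.02,0,-0.041],[0.21,0.02,0,-0.041],[0.21,0.02,0,-0.041]],
  ],
)

```text
time_s: 16.2
eef_pos: [0.4024, 0.2544, 0.2393]
eef_rot: [-0.0, 0.387, 0.922, -0.001]
wrist_force: [-0.4, -0.4, 0.6]
opening: 1.0
grasp_force: 0.0
```

```bash
python3 -c "
from h import *
P,p=look('w11')
print(fit(P,*things['bottlecap']),fit(P,(.398,.259),.03,.058,.07),fit(P,*things['bdish']))
go(.398,.26,.028,45)"
```

```text
(array([0.3965, 0.2614]), array([20., 19.]), 132.9, 0.0834, 292) (array([0.3967, 0.2615]), array([33., 33.]), 152.5, 0.0648, 370) (array([0.5284, 0.3981]), array([61., 61.]), 169.0, 0.0103, 452)
shift [0.0181 0.0024 0.5288] roll -0.0031 q6-> -12 t 16.25
shift [0.0181 0.0024 0.5288] roll 0.9969 q6-> 168 t 16.25
```

View pics/w11.png

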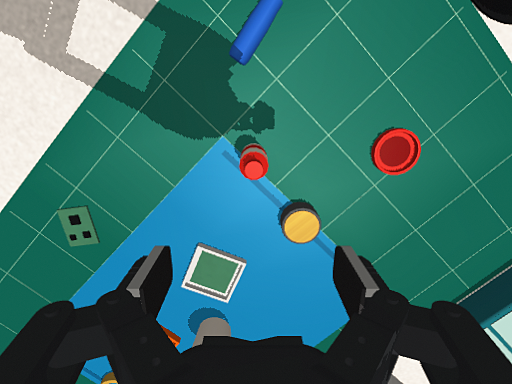

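Bottle at (254,160) with free space left and right; red dish at (396,151).

Call:
drive_tool(
  plan=[
    [[0.021,0.002,0.05,0],[0.021,0.002,0.1,0],[0.021,0.002,0.2,0],[0.021,0.002,0.3,0],[0.021,0.002,0.38,0],[0.021,0.002,0.44,0],[0.021,0.002,0.48,0],[0.021,0.002,0.51,0],[0.021,0.002,0.529,0],[0.021,0.002,0.529,0]],
  ],
)

```text
time_s: 17.08
eef_pos: [0.3961, 0.2606, 0.0268]
eef_rot: [-0.001, 0.387, 0.922, -0.001]
wrist_force: [-0.2, 0.7, -0.1]
opening: 1.002
grasp_force: 0.0
```

Call:
drive_tool(
  plan=[
    [[0,0,0,0],[0,0,0,0],[0,0,0,0],[0,0,0,0],[0,0,0,0],[0,0,0,0],[0,0,0,0],[0,0,0,0],[0,0,0,0],[0,0,0,0],[0,0,0,0]],
  ],
  jaw=1,
)

```text
time_s: 18.0
eef_pos: [0.3975, 0.2622, 0.0295]
eef_rot: [0.001, 0.386, 0.922, 0.0]
wrist_force: [-0.9, -1.4, 5.2]
opening: 0.382
grasp_force: 59.1
```

Call:
drive_tool(
  plan=[
    [[0,0,-0.05,0],[0,0,-0.15,0],[0,0,-0.25,0],[0,0,-0.25,0],[0,0,-0.25,0],[0,0,-0.25,0]],
  ],
)

```text
time_s: 18.5
eef_pos: [0.3965, 0.2619, 0.1284]
eef_rot: [0.0, 0.386, 0.922, 0.0]
wrist_force: [-0.9, 0.3, -1.6]
opening: 0.384
grasp_force: 59.7
```

```bash
python3 -c "
from h import *
go(.5295,.398,.13,45)
P,p=look('w12')"
```

```text
shift [ 0.009   0.4756 -0.0039] roll -0.0024 q6-> -8 t 18.5
shift [ 0.009   0.4756 -0.0039] roll 0.9976 q6-> 172 t 18.5
```

Call:
drive_tool(
  plan=[
    [[0,0.1,0,0],[0.004,0.2,0,0],[0.009,0.3,0,0],[0.009,0.39,0,0],[0.009,0.45,0,0],[0.009,0.476,0,0],[0.009,0.476,0,0],[0.009,0.476,0,0]],
  ],
)

```text
time_s: 19.22
eef_pos: [0.5286, 0.3975, 0.1256]
eef_rot: [-0.001, 0.386, 0.922, -0.002]
wrist_force: [0.0, -0.2, -1.1]
opening: 0.381
grasp_force: 60.0
```

```bash
python3 -c "
from h import *
P,p=look('w13')
print(fit(P,*things['bdish']))
go(.5292,.398,.0345,45)"
```

```text
(array([0.5266, 0.4017]), array([61., 55.]), 41.2, 0.0104, 652)
shift [-0.0003  0.0041  0.229 ] roll -0.0024 q6-> -8 t 19.27
shift [-0.0003  0.0041  0.229 ] roll 0.9976 q6-> 172 t 19.27
```

View pics/w13.png

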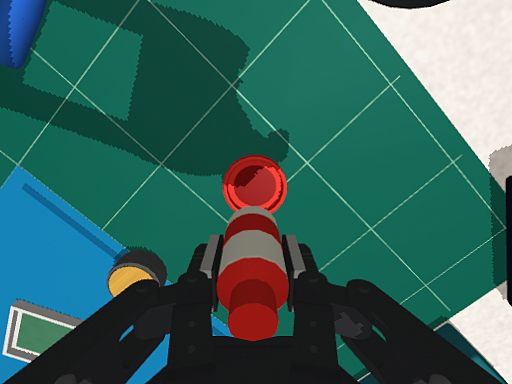

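The bottle is held upright in line with the dish at (255,185). Lowering it and letting go.

Call:
drive_tool(
  plan=[
    [[0,0.003,0.06,0],[0,0.003,0.11,0],[0,0.003,0.15,0],[0,0.003,0.18,0],[0,0.003,0.2,0],[0,0.003,0.215,0],[0,0.003,0.224,0],[0,0.003,0.229,0],[0,0.003,0.229,0]],
  ],
)

```text
time_s: 20.02
eef_pos: [0.531, 0.399, 0.0371]
eef_rot: [0.0, 0.386, 0.922, 0.0]
wrist_force: [-1.1, 0.2, -1.2]
opening: 0.382
grasp_force: 60.0
```

Call:
drive_tool(
  plan=[
    [[0,0,0,0],[0,0,0,0],[0,0,0,0],[0,0,0,0],[0,0,0,0],[0,0,0,0],[0,0,0,0],[0,0,-0.1,0],[0,0,-0.2,0],[0,0,-0.3,0],[0,0,-0.4,0],[0,0,-0.4,0]],
  ],
  jaw=0,
)

```text
time_s: 21.02
eef_pos: [0.5352, 0.4014, 0.2078]
eef_rot: [0.005, 0.386, 0.922, 0.006]
wrist_force: [1.0, 1.0, 1.4]
opening: 0.999
grasp_force: 0.0
```

```bash
python3 -c "
from h import *
P,p=look('w14')
print(fit(P,(.529,.398),.04,.058,.075),fit(P,(.529,.398),.04,.08,.1),fit(P,*things['bdish']))
go(.373,-.275,.22,0)
go(.373,-.275,.22,90)"
```

```text
(array([0.5298, 0.4001]), array([33., 30.]), 45.6, 0.0688, 469) (array([0.5306, 0.3986]), array([20., 19.]), 134.4, 0.0875, 344) (array([0.5257, 0.4025]), array([61., 53.]), 46.5, 0.0103, 410)
shift [-0.9211 -1.4715 -0.0536] roll 0.2476 q6-> -36 t 21.07
shift [-0.9211 -1.4715 -0.0536] roll -0.7524 q6-> -216 t 21.07
shift [-0.9211 -1.4715 -0.0536] roll -0.2524 q6-> -126 t 21.07
shift [-0.9211 -1.4715 -0.0536] roll 0.7476 q6-> 54 t 21.07
```

The bottle is seated, its top at about 88 mm. The module is next: I'll grip it along x, because the pliers lie on its -y side.

Call:
drive_tool(
  plan=[
    [[-0.55,-0.88,-0.05,0.15],[-0.55,-0.88,-0.05,0.15],[-0.55,-0.88,-0.05,0.15],[-0.55,-0.88,-0.05,0.15],[-0.55,-0.88,-0.05,0.15],[-0.55,-0.88,-0.05,0.15],[-0.55,-0.88,-0.05,0.15],[-0.55,-0.88,-0.05,0.15],[-0.55,-0.88,-0.05,0.15],[-0.55,-0.88,-0.05,0.15],[-0.55,-0.88,-0.05,0.15],[-0.55,-0.88,-0.05,0.15]],
  ],
)

```text
time_s: 22.07
eef_pos: [0.4336, -0.0068, 0.2161]
eef_rot: [-0.0, 0.593, 0.805, -0.0]
wrist_force: [-0.0, -0.4, 0.0]
opening: 0.999
grasp_force: 0.0
```

```bash
python3 -c "
from h import *
go(.373,-.275,.20,0.7)"
```

```text
shift [-0.5954 -0.3436  0.0403] roll 0.092 q6-> -37 t 22.07
shift [-0.5954 -0.3436  0.0403] roll -0.908 q6-> -217 t 22.07
```

Call:
drive_tool(
  plan=[
    [[-0.593,-0.34,0.04,0.092],[-0.593,-0.34,0.04,0.092],[-0.593,-0.34,0.04,0.092],[-0.593,-0.34,0.04,0.092],[-0.593,-0.34,0.04,0.092],[-0.593,-0.34,0.04,0.092],[-0.593,-0.34,0.04,0.092],[-0.593,-0.34,0.04,0.092],[-0.593,-0.34,0.04,0.092],[-0.593,-0.34,0.04,0.092]],
  ],
)

```text
time_s: 22.9
eef_pos: [0.3767, -0.2703, 0.2]
eef_rot: [-0.001, 0.7, 0.714, 0.0]
wrist_force: [0.1, 0.3, 0.3]
opening: 0.996
grasp_force: 0.0
```

```bash
python3 -c "
from h import *
P,p=look('w15')
print(fit(P,*things['module']))
go(.373,-.275,.009,0.7)"
```

```text
(array([ 0.3726, -0.2732]), array([51., 50.]), 90.3, 0.0319, 1597)
shift [-0.0128 -0.0095  0.4782] roll 0.0024 q6-> -37 t 22.95
shift [-0.0128 -0.0095  0.4782] roll -0.9976 q6-> -217 t 22.95
```

View pics/w15.png

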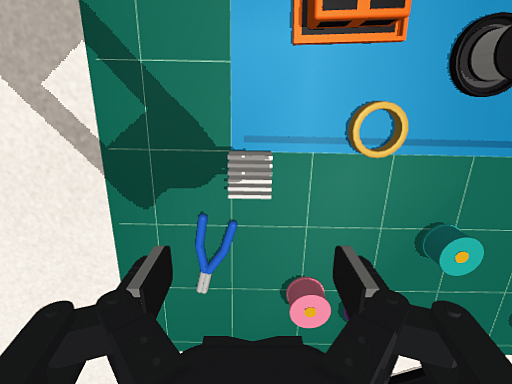

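The module is at (250,175). Both finger landing spots are free, since the pliers start at (203,215).

Call:
drive_tool(
  plan=[
    [[-0.011,-0.0095,0.1,0],[-0.011,-0.0095,0.2,0],[-0.011,-0.0095,0.3,0],[-0.011,-0.0095,0.36,0],[-0.011,-0.0095,0.4,0],[-0.011,-0.0095,0.43,0],[-0.011,-0.0095,0.46,0],[-0.011,-0.0095,0.479,0],[-0.011,-0.0095,0.479,0]],
  ],
)

```text
time_s: 23.7
eef_pos: [0.3724, -0.2742, 0.008]
eef_rot: [-0.001, 0.7, 0.714, 0.0]
wrist_force: [-0.4, 0.4, 0.7]
opening: 1.001
grasp_force: 0.0
```

Call:
drive_tool(
  plan=[
    [[0,0,0,0],[0,0,0,0],[0,0,0,0],[0,0,0,0],[0,0,0,0],[0,0,0,0],[0,0,0,0],[0,0,0,0],[0,0,0,0],[0,0,0,0]],
  ],
  jaw=1,
)

```text
time_s: 24.53
eef_pos: [0.3733, -0.2771, 0.0105]
eef_rot: [0.001, 0.701, 0.713, 0.0]
wrist_force: [0.9, 1.8, 6.3]
opening: 0.568
grasp_force: 62.8
```

Call:
drive_tool(
  plan=[
    [[0,0,-0.05,0],[0,0,-0.15,0],[0,0,-0.25,0],[0,0,-0.35,0],[0,0,-0.35,0],[0,0,-0.35,0]],
  ],
)

```text
time_s: 25.03
eef_pos: [0.3739, -0.2782, 0.1524]
eef_rot: [0.004, 0.701, 0.713, -0.0]
wrist_force: [-0.7, 0.3, -1.3]
opening: 0.572
grasp_force: 63.0
```

```bash
python3 -c "
from h import *
go(.4835,.0864,.15,21.4)"
```

```text
shift [0.9066 0.2898 0.0021] roll -0.1133 q6-> -11 t 25.03
shift [0.9066 0.2898 0.0021] roll 0.8867 q6-> 169 t 25.03
```

Call:
drive_tool(
  plan=[
    [[0.09,0.029,0,-0.01],[0.18,0.058,0,-0.03],[0.27,0.086,0,-0.05],[0.36,0.115,0,-0.07],[0.45,0.144,0,-0.09],[0.54,0.173,0,-0.113],[0.63,0.201,0,-0.113],[0.72,0.23,0,-0.113],[0.81,0.259,0,-0.113],[0.88,0.281,0,-0.113],[0.906,0.289,0,-0.113],[0.906,0.289,0,-0.113]],
  ],
)

```text
time_s: 26.03
eef_pos: [0.4808, 0.0901, 0.1476]
eef_rot: [-0.001, 0.562, 0.827, -0.001]
wrist_force: [-1.0, -0.4, -1.1]
opening: 0.572
grasp_force: 62.8
```

Call:
drive_tool(
  plan=[
    [[0,0,0,0],[0,0,0,0]],
  ],
)

```text
time_s: 26.2
eef_pos: [0.4809, 0.087, 0.1483]
eef_rot: [-0.001, 0.564, 0.826, -0.001]
wrist_force: [0.3, -0.7, -2.4]
opening: 0.573
grasp_force: 62.8
```

```bash
python3 -c "
from h import *
P,p=look('w16')
print(fit(P,*things['tray']))
print(fit(P,(.4835,.0864),.06,.14,.19))
go(.4835,.0864,.0145,21.4)"
```

```text
(array([0.4774, 0.0976]), array([78., 54.]), 21.2, 0.0106, 742)
(array([0.479 , 0.0901]), array([77., 52.]), 20.2, 0.1696, 13706)
shift [-0.003   0.0057  0.3352] roll -0.0007 q6-> -11 t 26.25
shift [-0.003   0.0057  0.3352] roll 0.9993 q6-> 169 t 26.25
```

View pics/w16.png

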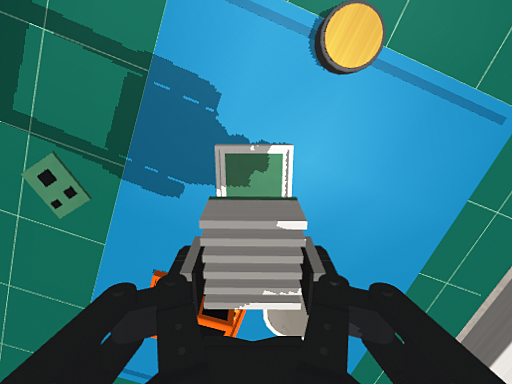

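The module is held square over the tray at (254,172) but sits about 3 mm forward of the tool centre, so I'll correct by that and lower it.

Call:
drive_tool(
  plan=[
    [[-0.01,0.005,0.08,0],[-0.01,0.005,0.16,0],[-0.01,0.005,0.22,0],[-0.01,0.005,0.26,0],[-0.01,0.005,0.29,0],[-0.01,0.005,0.31,0],[-0.01,0.005,0.325,0],[-0.01,0.005,0.333,0],[-0.01,0.005,0.333,0]],
  ],
)

```text
time_s: 27.0
eef_pos: [0.4851, 0.0844, 0.016]
eef_rot: [-0.0, 0.564, 0.826, -0.0]
wrist_force: [-0.1, -0.0, -1.0]
opening: 0.575
grasp_force: 62.9
```

Call:
drive_tool(
  plan=[
    [[0,0,0,0],[0,0,0,0],[0,0,0,0],[0,0,0,0],[0,0,0,0],[0,0,0,0],[0,0,0,0],[0,0,-0.1,0],[0,0,-0.2,0],[0,0,-0.3,0],[0,0,-0.4,0],[0,0,-0.4,0]],
  ],
  jaw=0,
)

```text
time_s: 28.0
eef_pos: [0.4902, 0.0848, 0.1846]
eef_rot: [0.006, 0.564, 0.826, 0.004]
wrist_force: [1.5, 0.0, 0.4]
opening: 1.002
grasp_force: 0.0
```

```bash
python3 -c "
from h import *
P,p=look('w17')
print(fit(P,(.483,.0865),.045,.03,.05),fit(P,*things['tray']))
S,d=ctrl.camera('scene');cv2.imwrite('pics/s17.png',cv2.resize(S[100:370,100:460,::-1],None,fx=2.2,fy=2.2,interpolation=cv2.INTER_CUBIC))
Q=cloud(d,ctrl.camera_info('scene'))
for n,a in dict(batt=((.475,-.093),.065,.03,.06),spool=((.636,-.138),.04,.032,.055),cap=((.53,.3985),.04,.08,.1),mod=((.483,.0865),.05,.028,.05),cup=things['cup']).items(): print(n,fit(Q,*a))
"
```

```text
(array([0.4832, 0.0883]), array([50., 50.]), 20.9, 0.0363, 1448) (array([0.4818, 0.0864]), array([78., 78.]), 111.3, 0.0108, 1217)
batt (array([ 0.4766, -0.0916]), array([92., 47.]), 2.3, 0.0415, 421)
spool (array([ 0.6394, -0.136 ]), array([53., 53.]), 65.6, 0.0416, 259)
cap (array([0.5341, 0.3988]), array([20., 20.]), 64.8, 0.0871, 129)
mod (array([0.4863, 0.0878]), array([52., 52.]), 21.5, 0.0345, 328)
cup (array([0.5631, 0.0011]), array([67., 66.]), 38.5, 0.0685, 311)
```

View pics/s17.png

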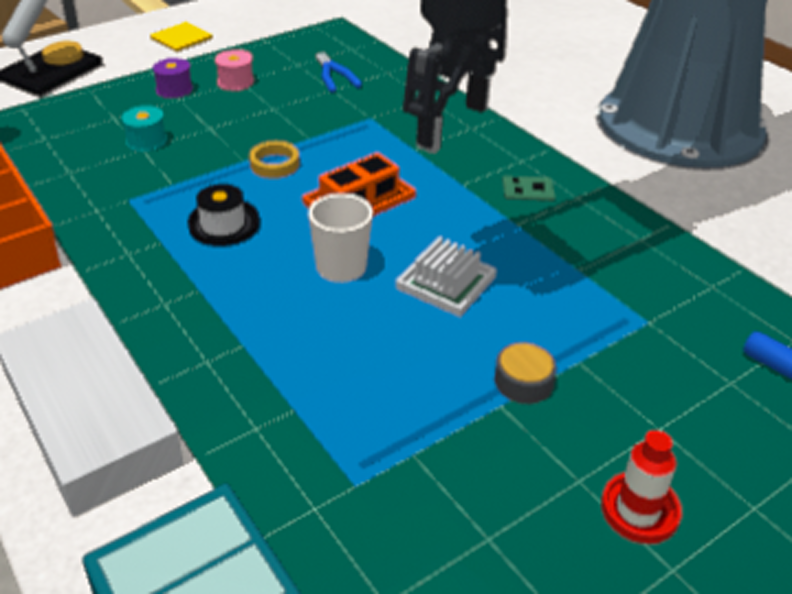

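All four are seated: battery (365,180), spool (222,212), module (448,268), bottle (648,485). The cup at (341,237) hasn't moved.

```bash
python3 -c "
from bench import ctrl
print(ctrl.hand_in())"
```

```text
the job is handed in; nothing more can be done
None
```

The battery, spool, flux bottle and module are each upright in their own holder, the cup is where it was, and the job was handed in at about 28 s of the 106 s allowed.

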